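# Make up two HPLC changeover kits

## Robot

A 6-joint arm with a two-finger parallel gripper is mounted at the origin on a cart in front of the work surface, level with it; the furniture and walls round the work are solid. World frame = base frame: x ahead of the robot, y to its left, z up, the work surface at z = 0. Lengths are in mm, angles in rad, forces in N, time in s.
With the tool pointing down it reaches from about 250 to 775 mm from the base axis. Payload 4 kg.
Tool frame: the origin (TCP) lies between the finger pads; the fingertips stand 25 mm ahead of it and the grasp point (between the pads) lies 6 mm ahead of it; z points along the fingers, y is the line along which they close (so a half turn about z gives the same grasp; the last joint's range is limited). The gripper opens to 94 mm and grips with 3 to 60 N. Pads are 16 mm wide; open, the fingers measure 119 mm over their backs; the gripper's body (75 mm by 177 mm) begins 78 mm behind the grasp point.
Start: joints at [1.016, 0.087, 1.371, -0, 1.684, -0.103], TCP at [240.133, 494.827, 230.506] pointing down, gripper open.
Joint ranges: [-3.1, 3.1], [-0.76, 2.03], [0.27, 2.55], [-1.08, 4.22], [0.17, 2.65], [-2.57, 2.57]. Speed limits (rad/s): [2.79, 2.79, 3.14, 3.14, 3.14, 3.14].

## Interface

Orientations are given as a unit quaternion [w, x, y, z].
In Python, from rig import r gives the robot as it stands.
- The arm moves only by the tool move_arm, never from a script. Its arguments are lists of equal length, an entry for each row: "xyz": the shift along the tool's x, y, z in m, a list of three; "spin": the turn about the tool's z in rad; "claw": the closure, from 0 (fully open) to 1 (shut). A call has 1 to 8 rows; each row is the pose to reach, as a shift and turn from the pose commanded when the call began, along the tool's axes at that moment; what a row does not reach only later rows make up. A row lasts 1/8 s, in which the tool goes at most 62.5 mm and 10.7 degrees, less where a joint would pass 70% of its speed; a pose out of reach is approached as far as the arm can. A call with a gripper value outside its range is refused whole. The fingers move at their own pace and stop on an object; "force" is the grip in N (left out, the last holds). Time passes only in rows, so rows that repeat a pose let the fingers close. It gives the time, the measured TCP pose, the force, the opening and the grip force at its end, in the units of the state.
- r.read_state(): the state, without advancing time (a new reading comes with each control period).
- r.camera(name): name is "scene" or "top" or "wrist"; returns a dict with "image" (384x512x3 uint8, blue, green, red), "camera_matrix" (3x3 intrinsics, pixels), "D" ([k1, k2, p1, p2, k3] as OpenCV has them; the pictures are not rectified), "R" (3x3) and "t" (3): a world point X has camera coordinates R X + t. Camera axes: x right, y down, z forward; pixel columns grow to the right and rows downward; lengths in mm; the calibration is good to about 2 mm. A picture is of the moment at which its call begins. There is no depth.
- r.hand_in(): hands the job in; it is judged then, once.
Trained networks look in a picture, given as the dict that the camera call returned (one of the last four; its "shot" number tells which), for a name from the list of things; names that differ only in an ending like _2 or _b are one class to them, and where a whole thing is asked for, a point or a joint stands for the part that bears it (a point fixed in the world has none). Each returns a list of dicts, best first, with "score" (0 to 1); they miss things now and then, are a little off and sometimes report something else, mostly with a low value. They report only what shows in the picture. A call takes as long as a camera call. They do not tell look-alikes from the thing itself.
- r.find_in(thing, picture): "position" ([column, row] in pixels, amid what is visible of it).
- r.tip_of(thing, picture): "position" ([column, row] in pixels: a listed point, or the origin of a listed thing).
The state is a dict: "clock": time; "q": joint angles; "joint_velocities": joint speeds; "effort": joint torques, N m; "tool_pos": TCP position; "ee_rot": TCP orientation; "wrist_force": force on the tool from outside, world axes, zero at the start; "wrist_torque": the same for the moment, N m; "grip_width": finger opening in mm; "finger_force": force on a finger pad.
Only numpy, scipy, OpenCV 4.12 (cv2) and the standard library are available. Lean on these libraries where they do the work, as an engineer would, in place of code of your own. Each camera call takes 0.05 s, during which the arm holds its last target. There are 200 camera calls.

## Task

Make up the two kits for the next HPLC changeovers. Into the green tray go the column with the green bands, the larger amber bottle with the black cap and the tin of ferrules; into the yellow tray go the column with the yellow bands and the clear bottle with the blue cap, and its small well stays empty. Lay each column in the two V saddles, stand the tin in the small round well and each bottle upright in the large one, setting the bottles down gently, and leave the small amber bottle with the white cap, the beaker and the timer where they are.

Things in the scene. Friction and masses are not known exactly. Their poses are not given: they have to be found in the camera images.
- tray_green: green kit tray, 220 (x) x 160 mm (y), fixed. Origin: centre of underside, z up. Floor 4 mm, rim 10 mm high. V saddles at x +-48, y +42 mm: tops 31 mm up, mouth 28 mm wide; a column lies there along x, axis 24 mm up. Large well (bottle) at x +55, y -33 mm: inner radius 33 at the floor, 40 at the mouth, 18 high. Small well (tin) at x -55, y -33: radius 30 and 36, 13 high.
- tray_yellow: yellow kit tray, 220 (x) x 160 mm (y), fixed. Origin: centre of underside, z up. Floor 4 mm, rim 10 mm high. V saddles at x +-48, y +42 mm: tops 31 mm up, mouth 28 mm wide; a column lies there along x, axis 24 mm up. Large well (bottle) at x +55, y -33 mm: inner radius 33 at the floor, 40 at the mouth, 18 high. Small well (tin) at x -55, y -33: radius 30 and 36, 13 high.
- column_green: steel HPLC column with two green bands, lying on the bench along its own y, 178 mm long. Round shank 10 mm across, axis 8 mm above the underside; bands (14 mm) 14 to 38 mm either side of the middle; hexagonal end nuts 18 mm wide, 16 high, beginning 63 mm from the middle. Origin: mid-length, underside; z up. Grip at the bare middle. 0.12 kg. Either end may lead.
- column_yellow: steel HPLC column with two yellow bands, lying on the bench along its own y, 178 mm long. Round shank 10 mm across, axis 8 mm above the underside; bands (14 mm) 14 to 38 mm either side of the middle; hexagonal end nuts 18 mm wide, 16 high, beginning 63 mm from the middle. Origin: mid-length, underside; z up. Grip at the bare middle. 0.12 kg. Either end may lead.
- bottle_amber: larger amber (brown) reagent bottle with a black screw cap, round, 56 mm across and 104 mm tall; cap 43 mm across, from 72 to 104 mm up. Origin: centre of its underside; z up. 0.18 kg. Standing upright on the bench.
- bottle_clear: clear glass reagent bottle with a blue screw cap, round, 56 mm across and 108 mm tall; cap 43 mm across, from 76 to 108 mm up. Origin: centre of its underside; z up. 0.2 kg. Standing upright on the bench.
- ferrule_tin: round white-grey tin of ferrules with a ribbed screw lid, 52 mm across and 32 mm tall, flat. Origin: centre of its underside; z up. 0.09 kg. Standing on the bench; grip it across the diameter.
- bottle_small: small amber bottle with a white screw cap, 44 mm across and 86 mm tall. Origin: centre of its underside; z up. Not part of either kit: leave it standing where it is, in the row with the other bottles and the tin. Behind the left end of that row hangs a monitor (its corner 0.27 m up at x 0.72, y 0.13 m): keep the hand clear of it.
- waste_beaker: glass beaker with used vial caps in it, 117 mm across and 150 mm tall. Origin: centre of its underside; z up. Bystander at the back right: leave it alone.
- timer: white digital timer lying on its back, 58 x 66 mm, 18 mm high. Origin: centre of its underside; z up. Bystander: leave it alone.
Mind the look-alikes: they are no part of the job. What is shaped like the bottle_amber but pink, red or turquoise is not meant.

How it is judged (in metres and radians):
At the end, for the whole second after the job is handed in: Each column of its tray's colour lies in both saddles: middle within 13 mm along, 10 mm across, 0.1 rad. Amber bottle and tin (green tray) and clear bottle (yellow tray) stand in their wells: within 9 mm in x and y, 4 mm in height, 0.1 rad upright. All five at rest (x of column_green in the frame of tray_green between -0.013 and 0.013 m and y of column_green in the frame of tray_green between 0.032 and 0.052 m and z of column_green in the frame of tray_green between 0.011 and 0.022 m and angle between column_green's own y axis and vertical between 1.51 and 1.63 rad and angle between the y axis of column_green and the x axis of tray_green, either way round below 0.1 rad and x of column_yellow in the frame of tray_yellow between -0.013 and 0.013 m and y of column_yellow in the frame of tray_yellow between 0.032 and 0.052 m and z of column_yellow in the frame of tray_yellow between 0.011 and 0.022 m and angle between column_yellow's own y axis and vertical between 1.51 and 1.63 rad and angle between the y axis of column_yellow and the x axis of tray_yellow, either way round below 0.1 rad and x of bottle_amber in the frame of tray_green between 0.046 and 0.064 m and y of bottle_amber in the frame of tray_green between -0.042 and -0.024 m and z of each of bottle_amber, ferrule_tin in the frame of tray_green below 0.008 m and angle between each of bottle_amber, bottle_clear, ferrule_tin's own z axis and vertical below 0.1 rad and x of bottle_clear in the frame of tray_yellow between 0.046 and 0.064 m and y of bottle_clear in the frame of tray_yellow between -0.042 and -0.024 m and z of bottle_clear in the frame of tray_yellow below 0.008 m and x of ferrule_tin in the frame of tray_green between -0.064 and -0.046 m and y of ferrule_tin in the frame of tray_green between -0.042 and -0.024 m and linear speed of each of column_green, column_yellow, bottle_amber, bottle_clear, ferrule_tin below 0.02 m/s); the robot touches nothing.
It fails at once if the small amber bottle is pushed more than 30 mm from its place or knocked over (distance of bottle_small from where it was at the start of the episode above 0.03 m or angle between bottle_small's own z axis and vertical above 0.4 rad).
It fails at once if the beaker is pushed more than 30 mm from its place or knocked over (distance of waste_beaker from where it was at the start of the episode above 0.03 m or angle between waste_beaker's own z axis and vertical above 0.4 rad).
It fails at once if the timer is pushed more than 30 mm from its place or knocked over (distance of timer from where it was at the start of the episode above 0.03 m or angle between timer's own z axis and vertical above 0.4 rad).
It fails at once if the amber bottle is dropped or banged down into its well (faster than 0.6 m/s within 40 mm above the tray) (x of bottle_amber in the frame of tray_green between 0.015 and 0.095 m and y of bottle_amber in the frame of tray_green between -0.073 and 0.007 m and z of bottle_amber in the frame of tray_green below 0.044 m and linear speed of bottle_amber above 0.6 m/s).
It fails at once if the clear bottle is dropped or banged down into its well (faster than 0.6 m/s within 40 mm above the tray) (x of bottle_clear in the frame of tray_yellow between 0.015 and 0.095 m and y of bottle_clear in the frame of tray_yellow between -0.073 and 0.007 m and z of bottle_clear in the frame of tray_yellow below 0.044 m and linear speed of bottle_clear above 0.6 m/s).
It also fails if it takes over 138 s, if anything falls off the work surface, if the arm or the gripper's body presses on something with over 40 N, if the wrist force passes 120 N, or if a joint passes its speed limit or range.

## Working session

There is one attempt and no reset: what is moved stays moved. The work goes in short steps, Python scripts to look and compute and a tool call to move; the robot and the scene stay as the last step left them, time stands still between calls to the robot, and variables do not carry over. Pictures are saved under pics/ and viewed, at most 16 in all, crops included, and the job is handed in when it is done.

Besides the shell and the picture viewer there is one more tool, called after ">>>" as name(argument=value, ...), one argument or row to a line, values as JSON. move_arm: Moves the arm, as the interface text tells. Its arguments: {"type":"object","properties":{"xyz":{"type":"array","items":{"type":"array","items":{"type":"number"}}},"spin":{"type":"array","items":{"type":"number"}},"claw":{"type":"array","items":{"type":"number"}},"force":{"type":"number"}},"required":["xyz","spin","claw"]}

```bash
mkdir -p pics; cat > h.py <<'E'
from rig import r
import numpy as np, cv2
T=['tray_green','tray_yellow','column_green','column_yellow','bottle_amber','bottle_clear','ferrule_tin','bottle_small','waste_beaker','timer']
def ray(p,uv):
    K,D,R,t=[np.array(p[k],float) for k in('camera_matrix','D','R','t')]
    n=cv2.undistortPoints(np.array([[uv]],float),K,D)[0,0]
    return -R.T@t.ravel(), R.T@np.array([n[0],n[1],1])
def at(p,uv,z):
    c,d=ray(p,uv); return (c+d*(z-c[2])/d[2]).round(1)
def proj(p,X):
    R=np.array(p['R'],float);v,_=cv2.Rodrigues(R)
    return cv2.projectPoints(np.array(X,float).reshape(-1,3),v,np.array(p['t'],float),np.array(p['camera_matrix'],float),np.array(p['D'],float))[0][:,0]
E
python3 - <<'E'
from h import *
s=r.read_state(); print(s['clock'],s['tool_pos'],s['ee_rot'],s['grip_width'])
ims=[]
for n in('scene','top'):
    p=r.camera(n); cv2.imwrite(f'pics/{n}0.png',cv2.resize(p['image'],(800,600),interpolation=cv2.INTER_CUBIC))
    for th in T:
        print(n,th,[(round(d['score'],2),np.round(d['position']).tolist(),at(p,d['position'],0).tolist()) for d in r.tip_of(th,p)[:4]])
E
```

```text
0.0 [239.85604483 494.39242927 229.32097063] [-3.45269279e-04  2.23980001e-01  9.74593125e-01 -1.04002421e-03] 93.69763919082118
scene tray_green [(0.92, [143.0, 178.0], [427.8, 274.8, 0.0])]
scene tray_yellow []
scene column_green [(0.76, [207.0, 220.0], [438.4, -27.5, 0.0])]
scene column_yellow [(0.65, [356.0, 230.0], [699.8, -370.9, -0.0]), (0.47, [221.0, 206.0], [507.4, -15.8, -0.0])]
scene bottle_amber [(0.96, [255.0, 208.0], [574.0, -95.2, 0.0]), (0.71, [166.0, 201.0], [408.5, 126.1, 0.0]), (0.56, [263.0, 184.0], [670.1, -38.3, 0.0]), (0.56, [224.0, 166.0], [648.4, 121.3, 0.0])]
scene bottle_clear [(0.89, [247.0, 179.0], [653.7, 17.5, 0.0])]
scene ferrule_tin [(0.58, [309.0, 216.0], [653.1, -236.0, 0.0])]
scene bottle_small [(0.93, [290.0, 205.0], [651.4, -165.1, 0.0])]
scene waste_beaker [(0.58, [355.0, 229.0], [700.9, -367.4, 0.0])]
scene timer []
top tray_green [(0.72, [124.0, 244.0], [420.3, 271.3, 0.0])]
top tray_yellow [(0.74, [315.0, 246.0], [423.4, -245.8, 0.0])]
top column_green []
top column_yellow [(0.71, [224.0, 215.0], [504.6, 3.4, 0.0]), (0.62, [227.0, 241.0], [434.0, -6.9, 0.0])]
top bottle_amber [(0.84, [180.0, 250.0], [408.5, 118.7, 0.0]), (0.79, [257.0, 187.0], [580.9, -86.7, 0.0]), (0.74, [241.0, 155.0], [672.1, -39.9, 0.0]), (0.67, [178.0, 163.0], [645.6, 132.3, 0.0])]
top bottle_clear [(0.97, [214.0, 164.0], [645.6, 32.7, 0.0])]
top ferrule_tin [(0.77, [307.0, 159.0], [662.0, -224.3, 0.0])]
top bottle_small [(0.63, [280.0, 161.0], [656.3, -150.4, 0.0])]
top waste_beaker [(0.92, [356.0, 146.0], [701.9, -363.2, 0.0])]
top timer []
```

View pics/scene0.png

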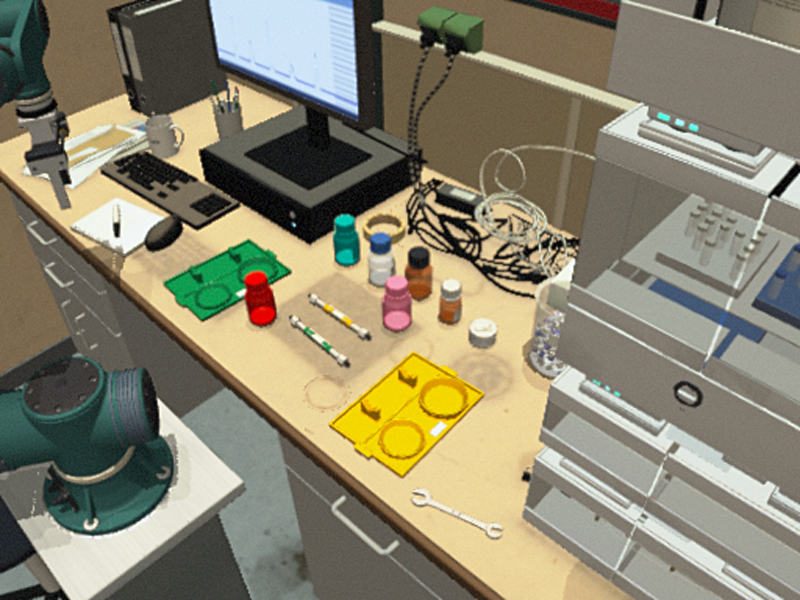

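View pics/top0.png

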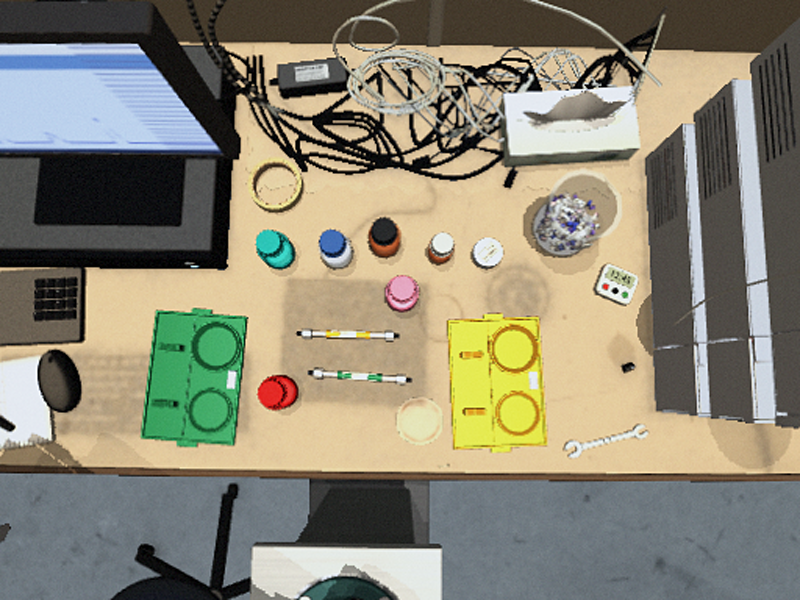

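Both views agree. The green tray is at about (195,378) on the enlarged top picture and the yellow tray at (497,382). The yellow column is at (348,335) and the green one at (360,376). Bottle candidates are turquoise (275,249), clear/blue (335,248), amber/black (384,238), pink (402,294), red (278,392) and small amber/white (441,248). The tin is at (487,252). Only (384,238) has a brown body and a black cap. I'll check that in a crop and measure on height-plane orthophotos.

```bash
cat >> h.py <<'E'
def ortho(p,z,x0,x1,y0,y1,s=2):
    # image up=+x, left=+y ; s px/mm
    xs=x1-np.arange(int((x1-x0)*s))/s; ys=y1-np.arange(int((y1-y0)*s))/s
    Y,X=np.meshgrid(ys,xs); uv=proj(p,np.stack([X,Y,0*X+z],-1)).reshape(X.shape+(2,)).astype(np.float32)
    return cv2.remap(p['image'],uv[...,0],uv[...,1],cv2.INTER_LINEAR)
def hsvmask(im,lo,hi): return cv2.inRange(cv2.cvtColor(im,cv2.COLOR_BGR2HSV),np.array(lo),np.array(hi))
def big(m):
    c=cv2.findContours(m,cv2.RETR_EXTERNAL,cv2.CHAIN_APPROX_NONE)[0]
    return max(c,key=cv2.contourArea)
E
python3 - <<'E'
from h import *
p=r.camera('top'); q=r.camera('scene')
for c in(p,q): print('cam',ray(c,[256,192])[0].round())
cv2.imwrite('pics/c1.png',cv2.resize(p['image'][140:275,85:355],(800,400),interpolation=cv2.INTER_CUBIC))
cv2.imwrite('pics/c2.png',cv2.resize(q['image'][130:250,190:330],(700,600),interpolation=cv2.INTER_CUBIC))
# trays
for n,lo,hi,(a,b) in(('g',(60,120,40),(85,255,255),(160,380)),('y',(22,180,90),(32,255,255),(-350,-140))):
    im=ortho(p,8,300,560,a,b); m=hsvmask(im,lo,hi); m=cv2.morphologyEx(m,cv2.MORPH_CLOSE,np.ones((9,9)))
    m=cv2.morphologyEx(m,cv2.MORPH_OPEN,np.ones((81,81))) 
    (cx,cy),wh,an=cv2.minAreaRect(big(m)); print(n,'centre',560-cy/2,b-cx/2,np.array(wh)/2,an)
def blob(c,z,lo,hi,box):
    x0,x1,y0,y1=box; im=ortho(c,z,*box); m=hsvmask(im,lo,hi); m=cv2.morphologyEx(m,cv2.MORPH_OPEN,np.ones((5,5))); 
    k=big(m); (cx,cy),wh,an=cv2.minAreaRect(k); (ex,ey),rr=cv2.minEnclosingCircle(k)
    return [round(v,1) for v in(x1-cy/2,y1-cx/2,wh[0]/2,wh[1]/2,an)]
for nm,c in(('top',p),('scene',q)):
    print(nm,'blue',blob(c,100,(100,100,40),(125,255,255),(590,710,-30,80)))
    print(nm,'black',blob(c,104,(0,0,0),(180,255,60),(620,720,-90,0)))
    print(nm,'white sm',blob(c,86,(0,0,150),(180,60,255),(600,700,-190,-120)))
    print(nm,'tin',blob(c,32,(0,0,150),(180,60,255),(610,710,-270,-190)))
    for t,z in(('Y',8),('G',8)): print(nm,t,blob(c,z,(22,180,90),(32,255,255),(480,560,-80,80)) if t=='Y' else blob(c,z,(60,100,40),(85,255,255),(400,480,-100,60)))
E
```

```text
cam [ 430.  -84. 1054.]
cam [-115. -760.  898.]
g centre 430.94384765625 268.2392272949219 [160.55796814 221.18669128] 3.1798300743103027Traceback (most recent call last):
  File "<stdin>", line 10, in <module>
  File "h.py", line 21, in big
    return max(c,key=cv2.contourArea)
ValueError: max() iterable argument is empty
```

View pics/c1.png

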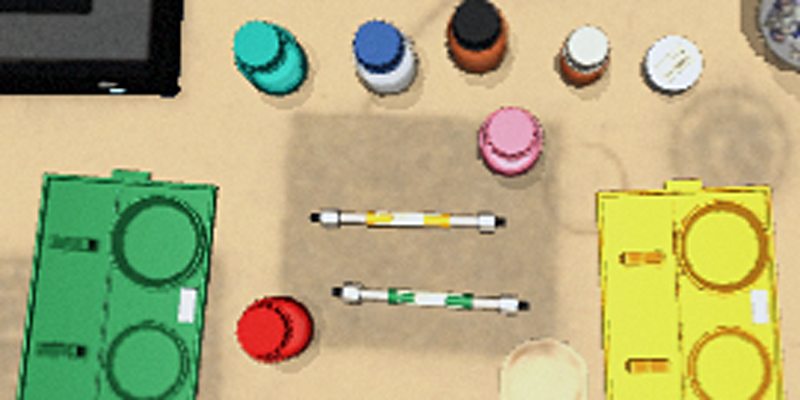

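View pics/c2.png

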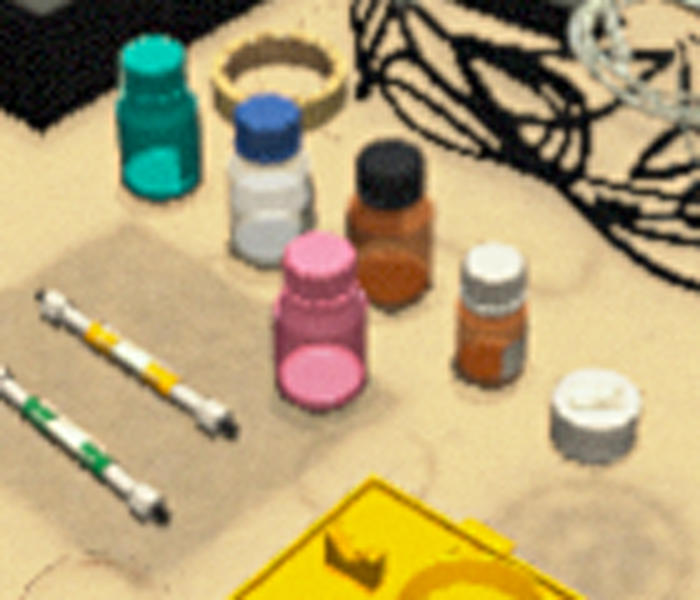

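The crops confirm it: the brown bottle with the black cap (384,238 on the top picture) is bottle_amber. Pink, turquoise and red are plain decoys, and the small amber bottle has a white cap. Next I fix the measurement.

```bash
cat > m.py <<'E'
from h import *
def blob(c,z,lo,hi,box,k=5,close=0):
    x0,x1,y0,y1=box; im=ortho(c,z,*box); m=hsvmask(im,lo,hi)
    if close: m=cv2.morphologyEx(m,cv2.MORPH_CLOSE,np.ones((close,close)))
    m=cv2.morphologyEx(m,cv2.MORPH_OPEN,np.ones((k,k))); 
    try: (cx,cy),wh,an=cv2.minAreaRect(big(m))
    except ValueError: return None
    return [round(v,1) for v in(x1-cy/2,y1-cx/2,wh[0]/2,wh[1]/2,an)]
YL=((18,150,90),(35,255,255)); GR=((55,90,40),(90,255,255))
E
python3 - <<'E'
from m import *
p=r.camera('top'); q=r.camera('scene')
for nm,c in(('top',p),('scene',q)):
    print(nm,'trayG',blob(c,8,*GR,(290,570,150,380),81,9),'trayY',blob(c,8,*YL,(290,570,-360,-140),81,15))
    print(nm,'blue',blob(c,108,(100,100,40),(125,255,255),(590,710,-30,80)))
    print(nm,'black',blob(c,104,(0,0,0),(180,255,70),(620,720,-90,0)))
    print(nm,'white sm',blob(c,86,(0,0,140),(180,50,255),(600,700,-190,-120)))
    print(nm,'tin',blob(c,32,(0,0,150),(180,50,255),(610,710,-270,-190)))
    print(nm,'colY',blob(c,10,*YL,(470,560,-60,80),3,61),'colG',blob(c,10,*GR,(390,470,-90,60),3,61))
# overlay tops with ortho check of whole columns
im=ortho(p,8,380,560,-120,120,3); cv2.imwrite('pics/col.png',im)
E
```

```text
top trayG [430.7, 268.4, 161.6, 222.8, 3.3] trayY [429.5, -250.0, 224.0, 160.4, 87.1]
top blue [644.4, 26.1, 45.3, 40.2, 78.7]
top black [665.0, -55.2, 44.5, 41.9, 53.1]
top white sm [653.2, -151.0, 34.5, 36.0, 90.0]
top tin [651.2, -233.8, 50.5, 51.5, 90.0]
top colY [506.2, -20.5, 13.5, 23.0, 90.0] colG [435.5, -15.2, 75.5, 12.2, 2.5]
scene trayG [428.3, 267.3, 165.2, 223.8, 1.5] trayY [426.8, -253.6, 228.6, 164.1, 87.1]
scene blue [635.0, 13.0, 66.5, 38.9, 45.0]
scene black [654.2, -70.7, 65.5, 37.3, 47.3]
scene white sm [650.5, -156.3, 39.6, 33.6, 52.4]
scene tin [647.8, -238.5, 52.5, 51.0, 90.0]
scene colY [504.2, 5.2, 81.6, 18.0, 0.4] colG [435.0, 12.2, 13.0, 21.5, 90.0]
```

View pics/col.png

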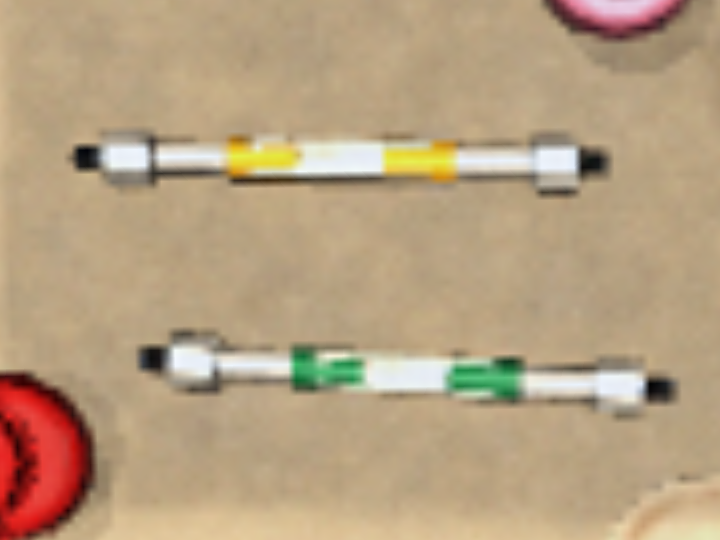

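The columns are clear: yellow has its middle at about (507, 6) mm with its axis 0.7° off y, and green at about (435, -16) mm, 3.6° off. Now I overlay the models of bottles, tin and wells on both views.

```bash
cat >> m.py <<'E'
a=np.linspace(0,2*np.pi,60)
def circ(x,y,z,rad): return np.c_[x+rad*np.cos(a),y+rad*np.sin(a),0*a+z]
def tr(c,yaw,x,y):
    s=np.radians(yaw); return c[0]+x*np.cos(s)-y*np.sin(s), c[1]+x*np.sin(s)+y*np.cos(s)
def draw(p,curves,box,size):
    c0,r0,c1,r1=box; f=size[0]/(c1-c0)
    im=cv2.resize(p['image'][r0:r1,c0:c1],size,interpolation=cv2.INTER_CUBIC)
    for X in curves: cv2.polylines(im,[np.round((proj(p,X)+.5-[c0,r0])*f).astype(int)],False,(255,0,255),1)
    return im
E
python3 - <<'E'
from m import *
p=r.camera('top'); q=r.camera('scene'); C=[]
for x,y,h,hc in((666,-54,104,72),(645,27,108,76)): C+=[circ(x,y,h,21.5),circ(x,y,0,28),circ(x,y,hc,21.5)]
C+=[circ(651,-235,32,26),circ(651,-235,0,26)]
for c,w in(((430.6,268),-3.2),((429.5,-250.5),2.9)):
    C+=[circ(*tr(c,w,55,-33),18,40),circ(*tr(c,w,-55,-33),13,36)]
    C.append(np.array([(*tr(c,w,i,j),10) for i,j in((110,80),(110,-80),(-110,-80),(-110,80),(110,80))]))
    for i in(-48,48): C.append(np.array([(*tr(c,w,i,42+j),31) for j in(-14,14)]))
cv2.imwrite('pics/o1.png',draw(p,C,(85,135,365,290),(800,443)))
cv2.imwrite('pics/o2.png',draw(q,C,(100,130,330,302),(800,598)))
E
```

```text
(no output)
```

View pics/o1.png

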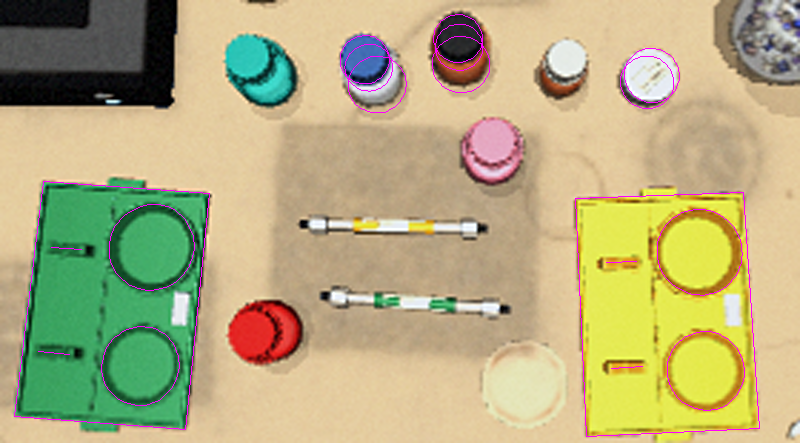

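View pics/o2.png

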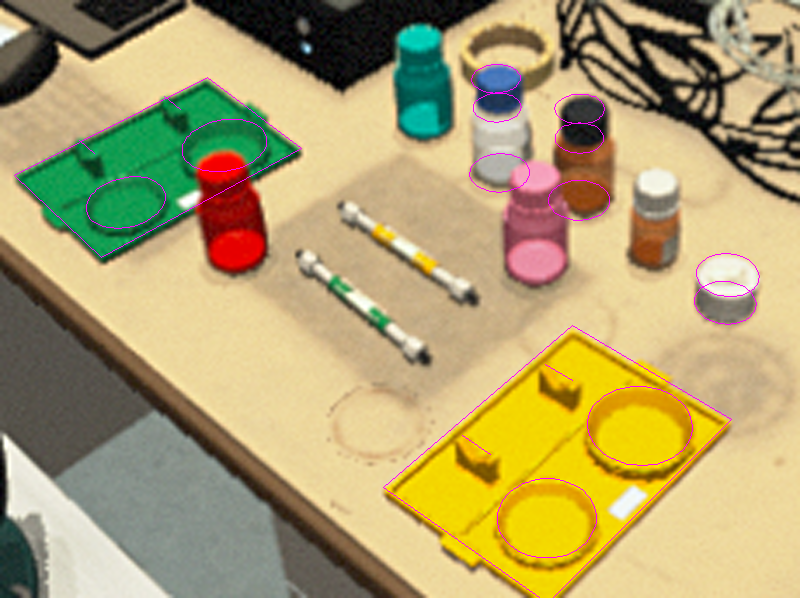

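The trays fit within about 2 mm. The scene view has a small constant shift, so I go by the top view. Now I work out the column moves.

```bash
cat > g.py <<'E'
import numpy as np
def plan(start,*pts):
    """start/pts: (x,y,z,yaw deg of tool y), mm -> shift (m) and spin (rad) per call"""
    c=np.array(start,float)
    for p in pts:
        p=np.array(p,float); w=np.radians(c[3]); d=p[:3]-c[:3]
        ty=np.array([np.cos(w),np.sin(w),0]); tx=np.array([-np.sin(w),np.cos(w),0])
        s=-(p[3]-c[3]); print(p,'->',(np.array([d@tx,d@ty,-d[2]])/1000).round(4),'spin',round(np.radians(s),3)); c=p
def yaw(q):
    w,x,y,z=q; return np.degrees(np.arctan2(1-2*(x*x+z*z),2*(x*y-w*z)))
E
python3 - <<'E'
from g import *
print(yaw([-3.45269279e-04,2.23980001e-01,9.74593125e-01,-1.04002421e-03]))
plan((240.1,494.8,230.5,64.1),(435.3,-15.8,130,-3.6),(435.3,-15.8,28,-3.6),(435.3,-15.8,130,-3.6),(432.9,309.9,110,86.8),(432.9,309.9,45,86.8),(432.9,309.9,120,86.8),(506.8,6.2,120,-.7),(506.8,6.2,28,-.7),(506.8,6.2,130,-.7),(427.4,-208.6,110,-87.1),(427.4,-208.6,45,-87.1))
E
```

```text
64.11418549836087
[435.3 -15.8 130.   -3.6] -> [-0.3986 -0.3741  0.1005] spin 1.182
[435.3 -15.8  28.   -3.6] -> [0.    0.    0.102] spin -0.0
[435.3 -15.8 130.   -3.6] -> [ 0.     0.    -0.102] spin -0.0
[432.9 309.9 110.   86.8] -> [ 0.3249 -0.0228  0.02  ] spin -1.578
[432.9 309.9  45.   86.8] -> [0.    0.    0.065] spin -0.0
[432.9 309.9 120.   86.8] -> [ 0.     0.    -0.075] spin -0.0
[506.8   6.2 120.   -0.7] -> [-0.0907 -0.2991 -0.    ] spin 1.527
[506.8   6.2  28.   -0.7] -> [0.    0.    0.092] spin -0.0
[506.8   6.2 130.   -0.7] -> [ 0.     0.    -0.102] spin -0.0
[ 427.4 -208.6  110.   -87.1] -> [-0.2158 -0.0768  0.02  ] spin 1.508
[ 427.4 -208.6   45.   -87.1] -> [0.    0.    0.065] spin -0.0
```

>>> move_arm(
  xyz=[
    [-0.3986,-0.3741,0.1],
    [-0.3986,-0.3741,0.1],
    [-0.3986,-0.3741,0.1],
    [-0.3986,-0.3741,0.1],
    [-0.3986,-0.3741,0.1],
    [-0.3986,-0.3741,0.1],
    [-0.3986,-0.3741,0.1],
    [-0.3986,-0.3741,0.1],
  ],
  spin=[1.182,1.182,1.182,1.182,1.182,1.182,1.182,1.182],
  claw=[0.55,0.55,0.55,0.55,0.55,0.55,0.55,0.55],
)

```text
clock: 2.4
tool_pos: [416.4, 33.5, 140.6]
ee_rot: [0.001, 0.729, 0.684, 0.001]
wrist_force: [-0.2, 0.1, 0.7]
grip_width: 42.0
finger_force: 0.0
```

>>> move_arm(
  xyz=[
    [-0.048,0.016,0.01],
    [-0.048,0.016,0.01],
    [-0.048,0.016,0.01],
    [-0.048,0.016,0.01],
  ],
  spin=[0,0,0,0],
  claw=[0.55,0.55,0.55,0.55],
)

```text
clock: 2.9
tool_pos: [428.8, -12.3, 130.9]
ee_rot: [0.0, 0.728, 0.685, 0.0]
wrist_force: [0.1, -0.1, -0.5]
grip_width: 42.4
finger_force: 0.0
```

```bash
python3 - <<'E'
from m import *; from g import yaw
s=r.read_state(); print(s['tool_pos'],yaw(s['ee_rot']),s['q'])
p=r.camera('wrist')
X=[np.array([(435.3,-15.8+j,8) for j in(-89,89)]),np.array([(435.3+i,-15.8,8) for i in(-15,15)])]
c=np.radians(86.4); X[0]=np.array([(435.3+k*np.cos(c),-15.8+k*np.sin(c),8) for k in(-89,89)])
cv2.imwrite('pics/w1.png',draw(p,X,(0,0,512,384),(640,480)))
E
```

```text
[428.77930805 -12.2940863  130.92957814] -3.4931378836395908 [-1.61316336e-01 -1.45795191e-01  1.79649496e+00  4.16022972e-04
  1.49012598e+00 -1.00383079e-01]
```

View pics/w1.png

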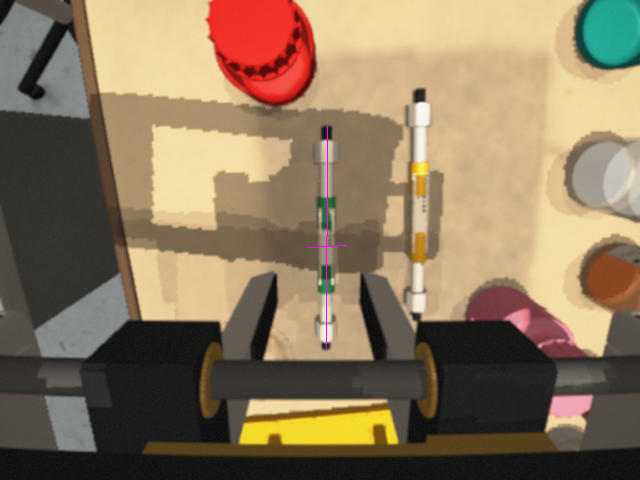

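The wrist picture shows the overlay lying on the green column (326,240), so the measured pose is right. Descending.

>>> move_arm(
  xyz=[
    [-0.003,0.0067,0.05],
    [-0.003,0.0067,0.09],
    [-0.003,0.0067,0.103],
    [-0.003,0.0067,0.103],
    [-0.003,0.0067,0.103],
    [-0.003,0.0067,0.103],
    [-0.003,0.0067,0.103],
    [-0.003,0.0067,0.103],
  ],
  spin=[0,0,0,0,0,0,0,0],
  claw=[0.55,0.55,0.55,0.55,0.55,0.9,0.95,1],
  force=25,
)

```text
clock: 3.95
tool_pos: [435.5, -16.9, 27.8]
ee_rot: [0.0, 0.729, 0.684, 0.0]
wrist_force: [1.1, -0.3, 0.5]
grip_width: 15.5
finger_force: 0.0
```

>>> move_arm(
  xyz=[
    [0,0,0],
    [0,0,0],
    [0,0,0],
    [0,0,-0.03],
    [0,0,-0.09],
    [0,0,-0.102],
    [0,0,-0.102],
    [0,0,-0.102],
  ],
  spin=[0,0,0,0,0,0,0,0],
  claw=[1,1,1,1,1,1,1,1],
)

```text
clock: 4.95
tool_pos: [433.9, -16.6, 127.2]
ee_rot: [-0.002, 0.729, 0.684, -0.001]
wrist_force: [-0.8, -0.1, -1.4]
grip_width: 9.1
finger_force: 25.0
```

>>> move_arm(
  xyz=[
    [0,0,-0.05],
    [0.05,-0.003,-0.05],
    [0.1,-0.007,-0.05],
    [0.15,-0.01,-0.05],
    [0.2,-0.014,-0.05],
    [0.25,-0.017,-0.05],
    [0.29,-0.02,-0.05],
    [0.3249,-0.0228,-0.05],
  ],
  spin=[-0.17,-0.35,-0.53,-0.71,-0.89,-1.07,-1.25,-1.43],
  claw=[1,1,1,1,1,1,1,1],
)

```text
clock: 5.95
tool_pos: [431.7, 309.9, 176.6]
ee_rot: [-0.002, 0.098, 0.995, -0.001]
wrist_force: [1.0, 0.5, -0.6]
grip_width: 9.1
finger_force: 25.0
```

>>> move_arm(
  xyz=[
    [0,0,0.03],
    [0,0,0.06],
    [0,0,0.06],
    [0,0,0.06],
  ],
  spin=[-0.148,-0.148,-0.148,-0.148],
  claw=[1,1,1,1],
)

```text
clock: 6.45
tool_pos: [433.0, 308.7, 119.3]
ee_rot: [-0.0, 0.028, 1.0, -0.0]
wrist_force: [0.4, 0.1, -0.6]
grip_width: 9.3
finger_force: 25.0
```

```bash
python3 - <<'E'
from m import *; from g import *
s=r.read_state(); y=yaw(s['ee_rot']);t=s['tool_pos'];print(t,y,s['grip_width'],s['q'])
plan((*t,y),(432.9,309.9,47,86.8))
p=r.camera('wrist'); z=t[2]-20
c=(430.6,268);w=-3.2
X=[np.array([(*tr(c,w,i,42+j),31) for j in(-14,14)]) for i in(-48,48)]+[np.array([(*tr(t[:2],y-90,k,0),z) for k in(-89,89)])]
cv2.imwrite('pics/w2.png',draw(p,X,(0,0,512,384),(640,480)))
E
```

```text
[432.95600021 308.70569989 119.30872515] 86.78952422266852 9.317945421878832 [ 5.12714123e-01  9.62104992e-02  1.58380633e+00  8.38321228e-05
  1.46236940e+00 -1.00205781e+00]
[432.9 309.9  47.   86.8] -> [0.0001 0.0012 0.0723] spin -0.0
```

View pics/w2.png

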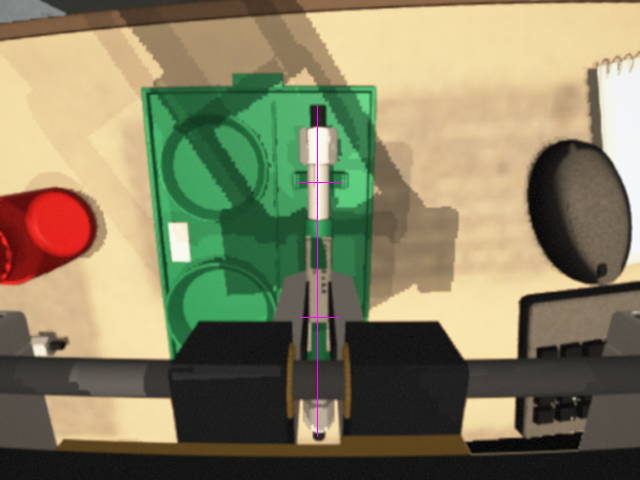

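The wrist picture shows the column level over both saddles, the far one at (322,180) within about 1 mm of the prediction. Lowering.

>>> move_arm(
  xyz=[
    [0.0,0.001,0.04],
    [0.0,0.001,0.06],
    [0.0,0.001,0.068],
    [0.0,0.001,0.074],
    [0.0,0.001,0.074],
    [0.0,0.001,0.074],
    [0.0,0.001,0.074],
    [0.0,0.001,0.074],
  ],
  spin=[0,0,0,0,0,0,0,0],
  claw=[1,1,1,1,1,1,0.8,0.65],
)

```text
clock: 7.5
tool_pos: [433.5, 310.1, 46.2]
ee_rot: [0.001, 0.028, 1.0, 0.0]
wrist_force: [0.4, 0.6, 0.4]
grip_width: 25.5
finger_force: 0.0
```

>>> move_arm(
  xyz=[
    [0,0,0],
    [0,0,0],
    [0,0,-0.03],
    [0,0,-0.09],
    [0,0,-0.13],
    [0,0,-0.13],
  ],
  spin=[0,0,0,0,0,0],
  claw=[0.6,0.6,0.6,0.55,0.55,0.55],
)

```text
clock: 8.25
tool_pos: [435.1, 311.0, 180.1]
ee_rot: [0.004, 0.028, 1.0, 0.002]
wrist_force: [0.3, 0.0, -0.2]
grip_width: 42.1
finger_force: 0.0
```

```bash
python3 - <<'E'
from m import *; from g import *
s=r.read_state(); y=yaw(s['ee_rot']);t=s['tool_pos'];print(t,y,s['grip_width'],s['clock'])
plan((*t,y),(506.8,6.2,170,-.7),(506.8,6.2,28,-.7))
p=r.camera('wrist'); cv2.imwrite('pics/w3.png',p['image'])
E
```

```text
[435.0962656  311.00124963 180.12696447] 86.80773921352457 42.11414955156637 8.25
[506.8   6.2 170.   -0.7] -> [-0.0886 -0.3003  0.0101] spin 1.527
[506.8   6.2  28.   -0.7] -> [0.    0.    0.142] spin -0.0
```

View pics/w3.png

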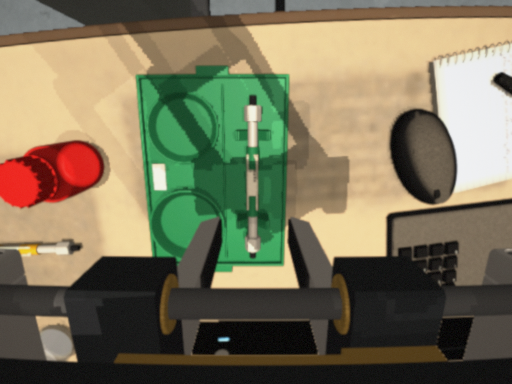

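The green column lies in both saddles (252,175), centred between them. On to the yellow column.

>>> move_arm(
  xyz=[
    [-0.012,-0.04,0],
    [-0.025,-0.08,0],
    [-0.037,-0.12,0],
    [-0.05,-0.17,0],
    [-0.06,-0.21,0],
    [-0.075,-0.25,0],
    [-0.09,-0.3,0],
    [-0.09,-0.3,0],
  ],
  spin=[0.18,0.36,0.54,0.72,0.9,1.08,1.26,1.44],
  claw=[0.55,0.55,0.55,0.55,0.55,0.55,0.55,0.55],
)

```text
clock: 9.3
tool_pos: [505.3, 2.1, 172.4]
ee_rot: [-0.002, 0.684, 0.729, -0.002]
wrist_force: [-1.0, 0.2, 0.3]
grip_width: 42.4
finger_force: 0.0
```

>>> move_arm(
  xyz=[
    [0,0,0.03],
    [0,0,0.06],
    [0,0,0.06],
    [0,0,0.06],
  ],
  spin=[0.087,0.087,0.087,0.087],
  claw=[0.55,0.55,0.55,0.55],
)

```text
clock: 9.8
tool_pos: [506.0, 5.3, 115.2]
ee_rot: [-0.0, 0.711, 0.703, -0.0]
wrist_force: [-0.4, -0.4, -0.2]
grip_width: 42.5
finger_force: 0.0
```

```bash
python3 - <<'E'
from m import *; from g import *
s=r.read_state(); y=yaw(s['ee_rot']);t=s['tool_pos'];print(t,y,s['grip_width'],s['clock'])
plan((*t,y),(506.8,6.2,28,-.7))
p=r.camera('wrist')
for d in r.tip_of('column_yellow',p)[:3]: print(d['score'],d['position'],at(p,d['position'],8))
m=hsvmask(p['image'],(18,150,90),(35,255,255));n,l,st,ce=cv2.connectedComponentsWithStats(m)
for i in range(1,n):
    if 40<st[i,4]<2000: print(st[i,4],ce[i],at(p,ce[i],8))
E
```

```text
[505.96910809   5.33124574 115.22917664] -0.6794254885818443 42.541019671934826 9.8
[506.8   6.2  28.   -0.7] -> [0.0009 0.0008 0.0872] spin 0.0
0.7 [256.4, 195.2] [508.2   7.4   8. ]
265 [254.60377358 167.30943396] [506.8  33.2   8. ]
228 [254.55701754 227.03070175] [506.1 -23.6   8. ]
275 [163.76       306.65818182] [ 412. -110.    8.]
316 [344.60759494 308.63607595] [ 597.6 -114.5    8. ]
```

>>> move_arm(
  xyz=[
    [0,0.0005,0.05],
    [0,0.0005,0.08],
    [0,0.0005,0.0875],
    [0,0.0005,0.0875],
    [0,0.0005,0.0875],
    [0,0.0005,0.0875],
    [0,0.0005,0.0875],
    [0,0.0005,0.0875],
  ],
  spin=[0,0,0,0,0,0,0,0],
  claw=[0.55,0.55,0.55,0.55,0.8,1,1,1],
)

```text
clock: 10.9
tool_pos: [506.8, 5.2, 28.5]
ee_rot: [0.0, 0.711, 0.703, 0.0]
wrist_force: [-0.9, -0.2, 1.6]
grip_width: 9.2
finger_force: 25.0
```

>>> move_arm(
  xyz=[
    [0,0,0],
    [0,0,0],
    [0,0,-0.03],
    [0,0,-0.08],
    [0,0,-0.13],
    [0,0,-0.13],
    [0,0,-0.13],
  ],
  spin=[0,0,0,0,0,0,0],
  claw=[1,1,1,1,1,1,1],
)

```text
clock: 11.78
tool_pos: [505.9, 5.3, 156.6]
ee_rot: [-0.001, 0.711, 0.703, -0.001]
wrist_force: [-0.9, 1.0, -1.7]
grip_width: 9.2
finger_force: 25.0
```

```bash
python3 - <<'E'
from g import *; from rig import r
s=r.read_state(); y=yaw(s['ee_rot']);t=s['tool_pos'];print(t,y,s['grip_width'],s['finger_force'],s['clock'])
plan((*t,y),(427.4,-208.6,158,-87.1))
E
```

```text
[505.91491723   5.31612389 156.55082432] -0.6906419744523031 9.150664790200874 25.000087022781372 11.775
[ 427.4 -208.6  158.   -87.1] -> [-0.2148 -0.0759 -0.0014] spin 1.508
```

>>> move_arm(
  xyz=[
    [-0.03,-0.01,0],
    [-0.06,-0.02,0],
    [-0.09,-0.03,0],
    [-0.12,-0.04,0],
    [-0.15,-0.05,0],
    [-0.18,-0.065,0],
    [-0.215,-0.0765,0],
    [-0.215,-0.0765,0],
  ],
  spin=[0.18,0.36,0.54,0.72,0.9,1.08,1.26,1.43],
  claw=[1,1,1,1,1,1,1,1],
)

```text
clock: 12.78
tool_pos: [425.4, -210.0, 154.8]
ee_rot: [-0.001, 0.998, 0.06, -0.002]
wrist_force: [0.6, 0.6, -1.1]
grip_width: 9.3
finger_force: 25.0
```

>>> move_arm(
  xyz=[
    [0,0,0.03],
    [0,0,0.05],
    [0,0,0.05],
    [0,0,0.05],
    [0,0,0.05],
  ],
  spin=[0.078,0.078,0.078,0.078,0.078],
  claw=[1,1,1,1,1],
)

```text
clock: 13.4
tool_pos: [428.1, -209.1, 108.7]
ee_rot: [0.0, 1.0, 0.025, 0.001]
wrist_force: [0.8, -1.4, -0.6]
grip_width: 9.2
finger_force: 25.0
```

```bash
python3 - <<'E'
from g import *; from m import *
s=r.read_state(); y=yaw(s['ee_rot']);t=s['tool_pos'];print(t,y,s['grip_width'],s['finger_force'],s['clock'])
plan((*t,y),(427.4,-208.6,45.5,-87.1))
p=r.camera('wrist'); z=t[2]-20
c=(429.5,-250.5);w=2.9
X=[np.array([(*tr(c,w,i,42+j),31) for j in(-14,14)]) for i in(-48,48)]+[np.array([(*tr(t[:2],y-90,k,0),z) for k in(-89,89)])]
cv2.imwrite('pics/w4.png',draw(p,X,(0,0,512,384),(640,480)))
E
```

```text
[ 428.07117886 -209.07236984  108.74092669] -87.08241081868873 9.1629469236993 24.99959796667099 13.4
[ 427.4 -208.6   45.5  -87.1] -> [-0.0006 -0.0005  0.0632] spin 0.0
```

View pics/w4.png

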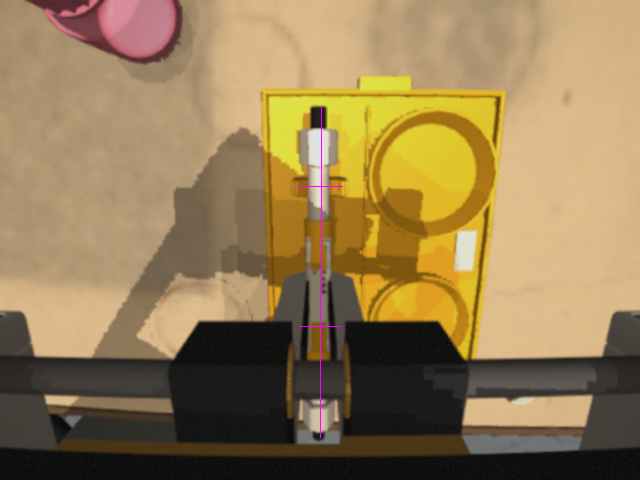

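The yellow column hangs over its saddles, the far one at (319,186) under the overlay. Lowering and releasing.

>>> move_arm(
  xyz=[
    [0,0,0.04],
    [0,0,0.055],
    [0,0,0.064],
    [0,0,0.064],
    [0,0,0.064],
    [0,0,0.064],
    [0,0,0.064],
    [0,0,0.064],
  ],
  spin=[0,0,0,0,0,0,0,0],
  claw=[1,1,1,1,1,0.8,0.6,0.55],
)

```text
clock: 14.45
tool_pos: [427.7, -208.7, 44.1]
ee_rot: [-0.0, 1.0, 0.025, 0.0]
wrist_force: [-0.6, -0.9, 0.3]
grip_width: 35.7
finger_force: 0.0
```

>>> move_arm(
  xyz=[
    [0,0,0],
    [0,0,-0.03],
    [0,0,-0.09],
    [0,0,-0.12],
    [0,0,-0.12],
    [0,0,-0.12],
  ],
  spin=[0,0,0,0,0,0],
  claw=[0.55,0.55,0.55,0.2,0,0],
)

```text
clock: 15.2
tool_pos: [426.9, -208.4, 162.6]
ee_rot: [-0.001, 1.0, 0.025, -0.001]
wrist_force: [-0.8, 0.5, -1.2]
grip_width: 68.8
finger_force: 0.0
```

```bash
python3 - <<'E'
from g import *; from m import *
s=r.read_state(); y=yaw(s['ee_rot']);t=s['tool_pos'];print(t,y,s['grip_width'],s['finger_force'],s['clock'])
plan((*t,y),(651,-235,170,0),(651,-235,33,0),(651,-235,150,0),(373.9,238.1,150,0),(373.9,238.1,40,0))
p=r.camera('wrist');
for n in('column_yellow','ferrule_tin'): print(n,[(d['score'],d['position'],at(p,d['position'],16)) for d in r.tip_of(n,p)[:2]])
E
```

```text
[ 426.94662037 -208.37160484  162.55458449] -87.08714151917908 68.84982868983886 0.0 15.2
[ 651. -235.  170.    0.] -> [ 0.2224  0.038  -0.0074] spin -1.52
[ 651. -235.   33.    0.] -> [0.    0.    0.137] spin -0.0
[ 651. -235.  150.    0.] -> [ 0.     0.    -0.117] spin -0.0
[373.9 238.1 150.    0. ] -> [ 0.4731 -0.2771 -0.    ] spin -0.0
[373.9 238.1  40.    0. ] -> [0.   0.   0.11] spin -0.0
column_yellow [(0.9, [253.3, 187.6], array([ 425.7, -206. ,   16. ]))]
ferrule_tin []
```

>>> move_arm(
  xyz=[
    [0.03,0.005,-0.007],
    [0.06,0.01,-0.007],
    [0.09,0.015,-0.007],
    [0.12,0.02,-0.007],
    [0.15,0.025,-0.007],
    [0.18,0.03,-0.007],
    [0.222,0.038,-0.007],
    [0.222,0.038,-0.007],
  ],
  spin=[-0.18,-0.36,-0.54,-0.72,-0.9,-1.08,-1.26,-1.44],
  claw=[0,0,0,0,0,0,0,0],
)

```text
clock: 16.35
tool_pos: [652.5, -235.2, 166.4]
ee_rot: [-0.003, 0.732, 0.681, -0.001]
wrist_force: [0.1, -0.7, 0.9]
grip_width: 94.1
finger_force: 0.0
```

>>> move_arm(
  xyz=[
    [0,0,0.02],
    [0,0,0.04],
    [0,0,0.04],
    [0,0,0.04],
  ],
  spin=[-0.08,-0.08,-0.08,-0.08],
  claw=[0,0,0,0],
)

```text
clock: 16.85
tool_pos: [651.1, -235.5, 130.9]
ee_rot: [-0.0, 0.707, 0.707, 0.0]
wrist_force: [0.2, -0.8, 0.9]
grip_width: 94.0
finger_force: 0.0
```

```bash
python3 - <<'E'
from g import *; from m import *
s=r.read_state(); y=yaw(s['ee_rot']);t=s['tool_pos'];print(t,y,s['grip_width'],s['finger_force'],s['clock'])
plan((*t,y),(651,-235,37,0))
p=r.camera('wrist')
for n,z in(('ferrule_tin',16),('bottle_small',0),('bottle_amber',0),('bottle_clear',0)): print(n,[(d['score'],d['position'],at(p,d['position'],z)) for d in r.tip_of(n,p)[:3]])
X=[circ(651,-235,32,26),circ(651,-235,0,26)]
for x,yy,h in((666,-54,104),(647,27,108)): X+=[circ(x,yy,h,21.5),circ(x,yy,0,28)]
cv2.imwrite('pics/w5.png',draw(p,X,(0,0,512,384),(640,480)))
E
```

```text
[ 651.14135388 -235.50664332  130.94760496] -0.03990642581808137 94.0444281130107 0.0 16.85
[ 651. -235.   37.    0.] -> [ 0.0005 -0.0001  0.0939] spin -0.001
ferrule_tin [(0.78, [255.0, 190.9], array([ 652.2, -231.4,   16. ]))]
bottle_small [(0.96, [255.6, 103.8], array([ 652.8, -152.1,    0. ]))]
bottle_amber [(0.6, [167.8, 30.4], array([574.9, -88.4,   0. ]))]
bottle_clear []
```

View pics/w5.png

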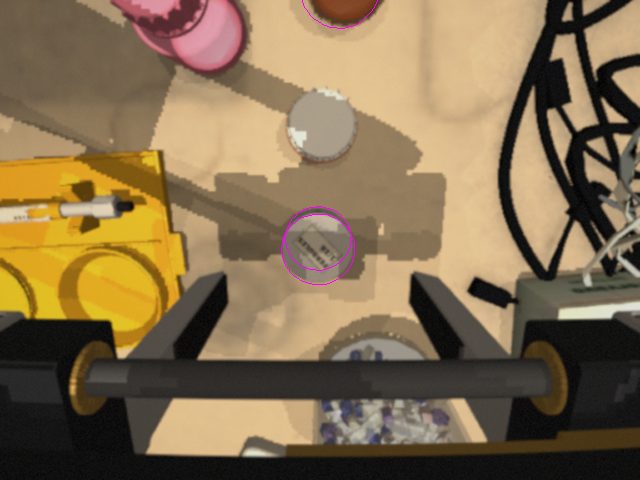

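The tin sits at (317,243), about 2 mm toward +y of the estimate. Descending on it with the fingers along x.

>>> move_arm(
  xyz=[
    [0.0025,0,0.04],
    [0.0025,0,0.08],
    [0.0025,0,0.094],
    [0.0025,0,0.094],
    [0.0025,0,0.094],
    [0.0025,0,0.094],
    [0.0025,0,0.094],
    [0.0025,0,0.094],
  ],
  spin=[0,0,0,0,0,0,0,0],
  claw=[0,0,0,0.1,0.3,0.5,0.6,0.6],
  force=20,
)

```text
clock: 18.1
tool_pos: [651.5, -233.2, 37.8]
ee_rot: [0.0, 0.707, 0.707, 0.0]
wrist_force: [-0.5, -0.2, 3.0]
grip_width: 50.6
finger_force: 20.0
```

>>> move_arm(
  xyz=[
    [0,0,0],
    [0,0,0],
    [0,0,-0.04],
    [0,0,-0.1],
    [0,0,-0.13],
    [0,0,-0.13],
    [0,0,-0.13],
  ],
  spin=[0,0,0,0,0,0,0],
  claw=[0.6,0.6,0.6,0.6,0.6,0.6,0.6],
)

```text
clock: 18.98
tool_pos: [650.3, -232.5, 164.1]
ee_rot: [-0.002, 0.707, 0.707, -0.001]
wrist_force: [0.1, -0.5, -1.1]
grip_width: 50.6
finger_force: 20.0
```

```bash
python3 - <<'E'
from g import *; from rig import r
s=r.read_state(); y=yaw(s['ee_rot']);t=s['tool_pos'];print(t,y,s['grip_width'],s['finger_force'],s['clock'])
plan((*t,y),(500,0,167,0),(373.9,238.1,90,0))
E
```

```text
[ 650.31748957 -232.53316892  164.09663777] 0.002674914226186118 50.561983258435376 19.999879896640778 18.975
[500.   0. 167.   0.] -> [ 0.2325 -0.1503 -0.0029] spin 0.0
[373.9 238.1  90.    0. ] -> [ 0.2381 -0.1261  0.077 ] spin -0.0
```

>>> move_arm(
  xyz=[
    [0.2325,-0.15,0],
    [0.2325,-0.15,0],
    [0.2325,-0.15,0],
    [0.2325,-0.15,0],
    [0.2325,-0.15,0],
    [0.2325,-0.15,0],
  ],
  spin=[0,0,0,0,0,0],
  claw=[0.6,0.6,0.6,0.6,0.6,0.6],
)

```text
clock: 19.73
tool_pos: [499.0, 1.1, 164.3]
ee_rot: [-0.002, 0.706, 0.708, -0.001]
wrist_force: [-0.1, 0.3, -0.7]
grip_width: 50.9
finger_force: 20.0
```

>>> move_arm(
  xyz=[
    [0.238,-0.126,0],
    [0.238,-0.126,0],
    [0.238,-0.126,0],
    [0.238,-0.126,0],
    [0.238,-0.126,0],
    [0.238,-0.126,0.04],
    [0.238,-0.126,0.077],
    [0.238,-0.126,0.077],
  ],
  spin=[0,0,0,0,0,0,0,0],
  claw=[0.6,0.6,0.6,0.6,0.6,0.6,0.6,0.6],
)

```text
clock: 20.72
tool_pos: [372.9, 235.5, 85.5]
ee_rot: [-0.002, 0.707, 0.707, -0.005]
wrist_force: [-0.1, 0.3, -1.3]
grip_width: 50.4
finger_force: 20.0
```

```bash
python3 - <<'E'
from g import *; from rig import r
s=r.read_state(); y=yaw(s['ee_rot']);t=s['tool_pos'];print(t,y,s['grip_width'],s['finger_force'],s['clock'])
plan((*t,y),(373.9,238.1,43,0))
E
```

```text
[372.93167028 235.51692489  85.47599784] -0.05922324741649193 50.3685793653491 19.999977350234985 20.725
[373.9 238.1  43.    0. ] -> [0.0026 0.001  0.0425] spin -0.001
```

>>> move_arm(
  xyz=[
    [0.001,0,0],
    [0.001,0,0.015],
    [0.001,0,0.03],
    [0.001,0,0.04],
    [0.001,0,0.045],
    [0.001,0,0.045],
  ],
  spin=[0,0,0,0,0,0],
  claw=[0.6,0.6,0.6,0.6,0.6,0.6],
)

```text
clock: 21.48
tool_pos: [375.0, 238.4, 44.6]
ee_rot: [-0.0, 0.707, 0.707, -0.0]
wrist_force: [0.5, -0.6, -0.5]
grip_width: 50.5
finger_force: 20.0
```

>>> move_arm(
  xyz=[
    [-0.001,0,0.002],
    [-0.001,0,0.003],
    [-0.001,0,0.003],
    [-0.001,0,0.003],
    [-0.001,0,0.003],
    [-0.001,0,0.003],
  ],
  spin=[0,0,0,0,0,0],
  claw=[0.6,0.6,0.5,0.35,0.2,0.2],
)

```text
clock: 22.22
tool_pos: [375.4, 237.6, 42.2]
ee_rot: [0.0, 0.707, 0.707, 0.0]
wrist_force: [0.0, -0.1, -1.0]
grip_width: 74.4
finger_force: 0.0
```

>>> move_arm(
  xyz=[
    [0,0,0],
    [0,0,-0.03],
    [0,0,-0.09],
    [0,0,-0.13],
    [0,0,-0.13],
    [0,0,-0.13],
  ],
  spin=[0,0,0,0,0,0],
  claw=[0.1,0.1,0.1,0,0,0],
)

```text
clock: 22.98
tool_pos: [374.7, 237.2, 171.0]
ee_rot: [-0.0, 0.707, 0.707, -0.001]
wrist_force: [-0.9, 0.2, -0.7]
grip_width: 93.6
finger_force: 0.0
```

```bash
python3 - <<'E'
from g import *; from m import *
s=r.read_state(); y=yaw(s['ee_rot']);t=s['tool_pos'];print(t,y,s['grip_width'],s['clock'])
plan((*t,y),(520,80,172,0),(666,-54,172,0),(666,-54,50,0))
p=r.camera('wrist'); c=(430.6,268);w=-3.2
for d in r.tip_of('ferrule_tin',p)[:2]: 
    o=at(p,d['position'],4); e=np.radians(-w); v=o[:2]-c; print(d['score'],o,v[0]*np.cos(e)-v[1]*np.sin(e),v[0]*np.sin(e)+v[1]*np.cos(e))
E
```

```text
[374.72780999 237.24158757 171.0371324 ] -0.0010732777163385188 93.6437825378802 22.975
[520.  80. 172.   0.] -> [-0.1572  0.1453 -0.001 ] spin -0.0
[666. -54. 172.   0.] -> [-0.134  0.146 -0.   ] spin -0.0
[666. -54.  50.   0.] -> [0.    0.    0.122] spin -0.0
0.79 [376.3 234.1   4. ] -52.32298447581333 -36.87824962689796
```

>>> move_arm(
  xyz=[
    [-0.157,0.145,0],
    [-0.157,0.145,0],
    [-0.157,0.145,0],
    [-0.157,0.145,0],
    [-0.291,0.291,0],
    [-0.291,0.291,0],
    [-0.291,0.291,0],
    [-0.291,0.291,0],
  ],
  spin=[0,0,0,0,0,0,0,0],
  claw=[0,0,0,0,0,0,0,0],
)

```text
clock: 24.08
tool_pos: [666.8, -56.6, 167.4]
ee_rot: [-0.002, 0.708, 0.706, -0.002]
wrist_force: [-0.7, 0.2, -0.4]
grip_width: 93.7
finger_force: 0.0
```

>>> move_arm(
  xyz=[
    [0,0,0],
    [0,0,0],
  ],
  spin=[0,0],
  claw=[0,0],
)

```text
clock: 24.32
tool_pos: [665.2, -52.1, 171.8]
ee_rot: [-0.001, 0.707, 0.708, -0.0]
wrist_force: [-0.1, 0.7, 0.5]
grip_width: 94.0
finger_force: 0.0
```

```bash
python3 - <<'E'
from g import *; from m import *
s=r.read_state(); y=yaw(s['ee_rot']);t=s['tool_pos'];print(t,y,s['grip_width'],s['clock'])
plan((*t,y),(666,-54,45,0))
p=r.camera('wrist')
for n in('bottle_amber','bottle_clear'): print(n,[(d['score'],d['position'],at(p,d['position'],0)) for d in r.tip_of(n,p)[:4]])
X=[]
for x,yy,h,hc in((666,-54,104,72),(647,27,108,76)): X+=[circ(x,yy,h,21.5),circ(x,yy,0,28),circ(x,yy,hc,21.5)]
cv2.imwrite('pics/w6.png',draw(p,X,(0,0,512,384),(640,480)))
E
```

```text
[665.22558565 -52.07554192 171.80446004] 0.08229635650755492 94.02806559480733 24.325
[666. -54.  45.   0.] -> [-0.0019  0.0008  0.1268] spin 0.001
bottle_amber [(0.77, [259.1, 185.1], array([670.8, -55.6,   0. ])), (0.77, [7.2, 24.7], array([406.9, 116.6,   0. ])), (0.76, [237.4, 7.5], array([648.3, 126.3,   0. ])), (0.63, [174.7, 211.5], array([573.1, -87.1,   0. ]))]
bottle_clear [(0.85, [240.1, 109.4], array([650.2,  27.1,   0. ]))]
```

View pics/w6.png

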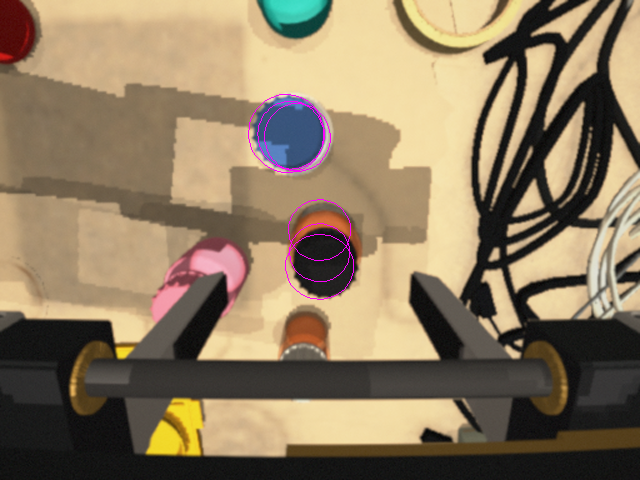

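The amber bottle is centred at (325,262), 3 mm toward +x and 2 mm toward +y of the estimate. The clear one at (289,132) matches. Descending on amber.

>>> move_arm(
  xyz=[
    [0,0.003,0.02],
    [0,0.003,0.06],
    [0,0.003,0.11],
    [0,0.003,0.127],
    [0,0.003,0.127],
    [0,0.003,0.127],
    [0,0.003,0.127],
    [0,0.003,0.127],
  ],
  spin=[0,0,0,0,0,0,0,0],
  claw=[0.08,0.08,0.08,0.08,0.08,0.2,0.4,0.6],
  force=25,
)

```text
clock: 25.48
tool_pos: [670.2, -53.6, 46.8]
ee_rot: [0.001, 0.707, 0.707, 0.001]
wrist_force: [0.7, 0.7, 0.7]
grip_width: 60.3
finger_force: 0.0
```

>>> move_arm(
  xyz=[
    [0,0,0],
    [0,0,0],
    [0,0,-0.03],
    [0,0,-0.07],
    [0,0,-0.12],
    [0,0,-0.14],
    [0,0,-0.14],
    [0,0,-0.14],
  ],
  spin=[0,0,0,0,0,0,0,0],
  claw=[0.6,0.6,0.6,0.6,0.6,0.6,0.6,0.6],
)

```text
clock: 26.48
tool_pos: [668.2, -53.3, 182.4]
ee_rot: [-0.002, 0.707, 0.707, -0.001]
wrist_force: [0.1, -0.4, -2.6]
grip_width: 54.9
finger_force: 25.0
```

```bash
python3 - <<'E'
from g import *; from rig import r
s=r.read_state(); y=yaw(s['ee_rot']);t=s['tool_pos'];print(t,y,s['grip_width'],s['finger_force'],s['clock'])
plan((*t,y),(560,0,188,0),(483.7,232,188,0),(483.7,232,75,0))
E
```

```text
[668.24989724 -53.34599477 182.35614165] -0.001259294734064333 54.893429211272085 24.998432993888855 26.475
[560.   0. 188.   0.] -> [ 0.0533 -0.1083 -0.0056] spin -0.0
[483.7 232.  188.    0. ] -> [ 0.232  -0.0763 -0.    ] spin -0.0
[483.7 232.   75.    0. ] -> [0.    0.    0.113] spin -0.0
```

>>> move_arm(
  xyz=[
    [0.04,-0.04,0],
    [0.08,-0.08,0],
    [0.125,-0.115,0],
    [0.175,-0.14,0],
    [0.22,-0.16,0],
    [0.26,-0.175,0],
    [0.285,-0.184,0],
    [0.285,-0.184,0],
  ],
  spin=[0,0,0,0,0,0,0,0],
  claw=[0.6,0.6,0.6,0.6,0.6,0.6,0.6,0.6],
)

```text
clock: 27.48
tool_pos: [483.4, 232.7, 182.6]
ee_rot: [-0.001, 0.706, 0.708, -0.002]
wrist_force: [1.0, -0.5, -2.3]
grip_width: 54.6
finger_force: 25.0
```

>>> move_arm(
  xyz=[
    [0,0,0.03],
    [0,0,0.06],
    [0,0,0.09],
    [0,0,0.11],
    [0,0,0.11],
    [0,0,0.11],
  ],
  spin=[0,0,0,0,0,0],
  claw=[0.6,0.6,0.6,0.6,0.6,0.6],
)

```text
clock: 28.22
tool_pos: [485.7, 231.0, 75.3]
ee_rot: [0.0, 0.707, 0.707, 0.0]
wrist_force: [0.5, -0.3, -2.3]
grip_width: 54.5
finger_force: 25.0
```

```bash
python3 - <<'E'
from g import *; from m import *
s=r.read_state(); y=yaw(s['ee_rot']);t=s['tool_pos'];print(t,y,s['grip_width'],s['finger_force'],s['clock'])
plan((*t,y),(483.7,232,51,0))
p=r.camera('wrist'); X=[circ(483.7,232,18,40),circ(*t[:2],t[2]-46.8,28),circ(*t[:2],t[2]-46.8+104,21.5)]
cv2.imwrite('pics/w7.png',draw(p,X,(0,0,512,384),(640,480)))
E
```

```text
[485.70724084 230.97639858  75.27792631] -0.04906225655962564 54.501686792288325 24.99849647283554 28.225
[483.7 232.   51.    0. ] -> [ 0.001  -0.002   0.0243] spin -0.001
```

View pics/w7.png

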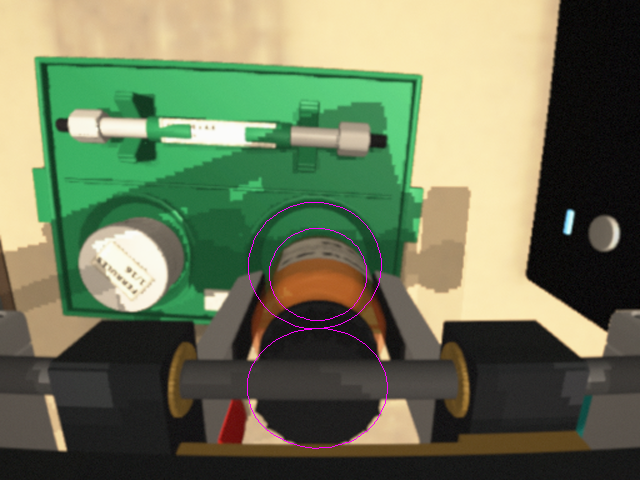

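```bash
python3 - <<'E'
from m import *
p=r.camera('wrist'); c=(430.6,268);w=-3.2
for n,(i,j,z) in dict(corTL=(-110,80,10),corTR=(110,80,10),endL=(-89,42,24),endR=(89,42,24)).items(): print(n,proj(p,[(*tr(c,w,i,j),z)])[0]*1.25)
X=[circ(*tr(c,w,55,-33),18,40),circ(*tr(c,w,55,-33),4,33),circ(*tr(c,w,-55,-33),13,36),np.array([(*tr(c,w,i,j),10) for i,j in((110,80),(110,-80),(-110,-80),(-110,80),(110,80))])]
for dy in(0,): X+=[circ(484.7,229,28+dy,28)]
cv2.imwrite('pics/w8.png',draw(p,X,(0,120,360,320),(800,444)))
E
```

```text
corTL [33.65260936 57.98199093]
corTR [422.04869064  75.87790675]
endL [ 58.19057779 127.00113949]
endR [382.82013182 142.91076758]
```

View pics/w8.png

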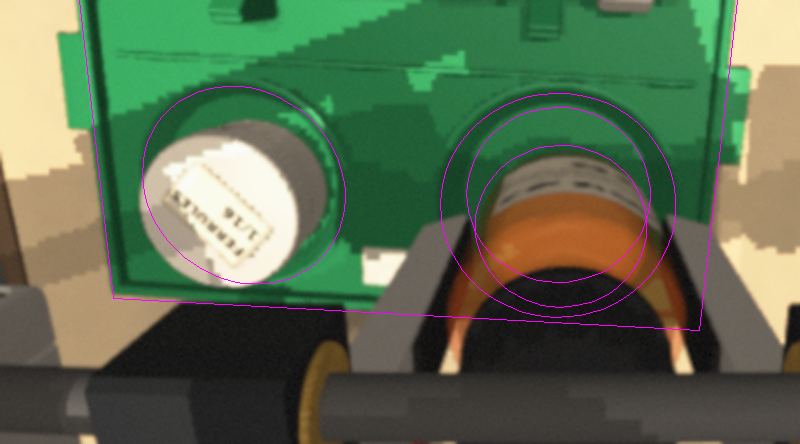

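The column is seated and the tin stands in its small well. The bottle base at (570,200) is over the large well, a few mm toward −y. I nudge it and lower slowly.

>>> move_arm(
  xyz=[
    [0.0025,-0.002,0],
    [0.0025,-0.002,0.005],
    [0.0025,-0.002,0.011],
    [0.0025,-0.002,0.016],
    [0.0025,-0.002,0.02],
    [0.0025,-0.002,0.023],
    [0.0025,-0.002,0.024],
    [0.0025,-0.002,0.024],
  ],
  spin=[0,0,0,0,0,0,0,0],
  claw=[0.6,0.6,0.6,0.6,0.6,0.6,0.6,0.6],
)

```text
clock: 29.32
tool_pos: [483.3, 234.0, 51.1]
ee_rot: [0.0, 0.707, 0.707, 0.0]
wrist_force: [-0.3, 0.3, -1.6]
grip_width: 54.9
finger_force: 25.0
```

>>> move_arm(
  xyz=[
    [0,0,0.001],
    [0,0,0.001],
    [0,0,0.001],
    [0,0,0.001],
    [0,0,0.001],
    [0,0,0.001],
    [0,0,0.001],
  ],
  spin=[0,0,0,0,0,0,0],
  claw=[0.4,0.38,0.34,0.28,0.2,0.1,0.05],
)

```text
clock: 30.2
tool_pos: [483.2, 234.0, 50.0]
ee_rot: [0.0, 0.707, 0.707, 0.0]
wrist_force: [0.2, -0.5, -0.9]
grip_width: 88.6
finger_force: 0.0
```

>>> move_arm(
  xyz=[
    [0,0,-0.01],
    [0,0,-0.05],
    [0,0,-0.1],
    [0,0,-0.13],
    [0,0,-0.13],
    [0,0,-0.13],
  ],
  spin=[0,0,0,0,0,0],
  claw=[0.05,0.05,0.05,0.05,0.05,0.05],
)

```text
clock: 30.95
tool_pos: [482.6, 233.8, 178.7]
ee_rot: [-0.0, 0.707, 0.707, -0.001]
wrist_force: [0.1, -0.1, 0.5]
grip_width: 89.4
finger_force: 0.0
```

```bash
python3 - <<'E'
from g import *; from m import *
s=r.read_state(); y=yaw(s['ee_rot']);t=s['tool_pos'];print(t,y,s['grip_width'],s['clock'])
plan((*t,y),(560,30,178,0),(648.5,27.5,178,0))
p=r.camera('top'); c=(430.6,268);w=-3.2
e=np.radians(-w)
def loc(o): v=o[:2]-np.array(c); return (v[0]*np.cos(e)-v[1]*np.sin(e)).round(1),(v[0]*np.sin(e)+v[1]*np.cos(e)).round(1)
b=blob(p,108,(0,0,0),(180,255,70),(450,520,190,270)); print('cap',b, loc(np.array(b[:2])))
b=blob(p,36,(0,0,140),(180,60,255),(340,410,205,275)); print('tin',b, loc(np.array(b[:2])))
E
```

```text
[482.56103078 233.76962307 178.71579484] 0.0007046359375937851 89.40871344113825 30.95
[560.  30. 178.   0.] -> [-0.2038  0.0774  0.0007] spin 0.0
[648.5  27.5 178.    0. ] -> [-0.0025  0.0885 -0.    ] spin -0.0
cap [480.9, 228.5, 48.4, 51.3, 31.0] (np.float64(52.4), np.float64(-36.6))
tin [377.0, 236.0, 49.6, 52.3, 63.4] (np.float64(-51.7), np.float64(-34.9))
```

>>> move_arm(
  xyz=[
    [-0.05,0.02,0],
    [-0.1,0.04,0],
    [-0.15,0.06,0],
    [-0.19,0.09,0],
    [-0.206,0.13,0],
    [-0.206,0.166,0],
    [-0.206,0.166,0],
    [-0.206,0.166,0],
  ],
  spin=[0,0,0,0,0,0,0,0],
  claw=[0.05,0.05,0.05,0.05,0.05,0.05,0.05,0.05],
)

```text
clock: 32.0
tool_pos: [648.0, 28.2, 178.0]
ee_rot: [-0.002, 0.707, 0.707, -0.001]
wrist_force: [-0.1, -0.9, 0.5]
grip_width: 89.4
finger_force: 0.0
```

```bash
python3 - <<'E'
from g import *; from m import *
s=r.read_state(); y=yaw(s['ee_rot']);t=s['tool_pos'];print(t,y,s['grip_width'],s['clock'])
plan((*t,y),(648.5,27.5,47,0))
p=r.camera('wrist')
print([(d['score'],d['position'],at(p,d['position'],0)) for d in r.tip_of('bottle_clear',p)[:2]])
m=hsvmask(p['image'],(100,100,30),(125,255,255));m=cv2.morphologyEx(m,cv2.MORPH_CLOSE,np.ones((15,15)));k=big(m);(u,v),rr=cv2.minEnclosingCircle(k);print('cap',u,v,rr,at(p,(u,v),108))
E
```

```text
[648.00451502  28.20387202 177.9725531 ] 0.013732963165758118 89.38961535366808 32.0
[648.5  27.5  47.    0. ] -> [-0.0007  0.0005  0.131 ] spin 0.0
[(0.88, [254.4, 183.3], array([647.8,  25.3,   0. ]))]
cap 253.6219482421875 205.69512939453125 26.733510971069336 [647.6  31.7 108. ]
```

>>> move_arm(
  xyz=[
    [0,0,0.02],
    [0,0,0.06],
    [0,0,0.11],
    [0,0,0.13],
    [0,0,0.13],
    [0,0,0.13],
    [0,0,0.13],
    [0,0,0.13],
  ],
  spin=[0,0,0,0,0,0,0,0],
  claw=[0.05,0.05,0.05,0.05,0.05,0.2,0.4,0.6],
  force=25,
)

```text
clock: 33.1
tool_pos: [650.2, 28.0, 51.7]
ee_rot: [0.001, 0.707, 0.707, 0.001]
wrist_force: [-0.1, -0.0, -0.4]
grip_width: 63.0
finger_force: 0.0
```

>>> move_arm(
  xyz=[
    [0,0,0],
    [0,0,0],
    [0,0,0],
    [0,0,-0.04],
    [0,0,-0.09],
    [0,0,-0.14],
    [0,0,-0.14],
    [0,0,-0.14],
  ],
  spin=[0,0,0,0,0,0,0,0],
  claw=[0.6,0.6,0.6,0.6,0.6,0.6,0.6,0.6],
)

```text
clock: 34.1
tool_pos: [648.5, 28.0, 187.6]
ee_rot: [-0.001, 0.707, 0.707, -0.001]
wrist_force: [-0.8, -0.2, -3.4]
grip_width: 55.2
finger_force: 25.0
```

```bash
python3 - <<'E'
from g import *; from rig import r
s=r.read_state(); y=yaw(s['ee_rot']);t=s['tool_pos'];print(t,y,s['grip_width'],s['finger_force'],s['clock'])
plan((*t,y),(540,-40,188,0),(486.1,-280.7,188,0))
E
```

```text
[648.53783725  28.00567347 187.56049605] -0.0044588590667054475 55.15423051000256 24.99955862760544 34.1
[540. -40. 188.   0.] -> [-0.068  -0.1085 -0.0004] spin -0.0
[ 486.1 -280.7  188.     0. ] -> [-0.2407 -0.0539 -0.    ] spin -0.0
```

>>> move_arm(
  xyz=[
    [-0.03,-0.045,0],
    [-0.07,-0.09,0],
    [-0.12,-0.12,0],
    [-0.175,-0.14,0],
    [-0.23,-0.15,0],
    [-0.28,-0.16,0],
    [-0.308,-0.163,0],
    [-0.308,-0.163,0],
  ],
  spin=[0,0,0,0,0,0,0,0],
  claw=[0.6,0.6,0.6,0.6,0.6,0.6,0.6,0.6],
)

```text
clock: 35.1
tool_pos: [484.4, -281.0, 185.9]
ee_rot: [-0.003, 0.708, 0.706, -0.001]
wrist_force: [0.5, -0.2, -2.9]
grip_width: 54.9
finger_force: 25.0
```

>>> move_arm(
  xyz=[
    [0,0,0.03],
    [0,0,0.06],
    [0,0,0.09],
    [0,0,0.11],
    [0,0,0.11],
    [0,0,0.11],
  ],
  spin=[0,0,0,0,0,0],
  claw=[0.6,0.6,0.6,0.6,0.6,0.6],
)

```text
clock: 35.85
tool_pos: [486.5, -279.2, 80.0]
ee_rot: [-0.0, 0.707, 0.707, 0.0]
wrist_force: [1.3, 0.7, -1.3]
grip_width: 54.5
finger_force: 25.0
```

```bash
python3 - <<'E'
from g import *; from rig import r
s=r.read_state(); y=yaw(s['ee_rot']);t=s['tool_pos'];print(t,y,s['grip_width'],s['finger_force'],s['clock'])
plan((*t,y),(486.1,-280.7,55,0))
E
```

```text
[ 486.45728186 -279.24501668   79.95009868] 0.04906274771189765 54.514858542695436 24.999563992023468 35.85
[ 486.1 -280.7   55.     0. ] -> [-0.0015 -0.0004  0.025 ] spin 0.001
```

>>> move_arm(
  xyz=[
    [-0.001,0,0],
    [-0.001,0,0.006],
    [-0.001,0,0.012],
    [-0.001,0,0.017],
    [-0.001,0,0.021],
    [-0.001,0,0.023],
    [-0.001,0,0.024],
    [-0.001,0,0.024],
  ],
  spin=[0,0,0,0,0,0,0,0],
  claw=[0.6,0.6,0.6,0.6,0.6,0.6,0.6,0.6],
)

```text
clock: 36.85
tool_pos: [486.3, -281.0, 56.1]
ee_rot: [0.0, 0.707, 0.707, 0.0]
wrist_force: [0.9, -0.3, -2.9]
grip_width: 54.7
finger_force: 25.0
```

>>> move_arm(
  xyz=[
    [0,0,0.001],
    [0,0,0.002],
    [0,0,0.003],
    [0,0,0.003],
  ],
  spin=[0,0,0,0],
  claw=[0.6,0.6,0.6,0.6],
)

```text
clock: 37.35
tool_pos: [486.4, -281.1, 54.9]
ee_rot: [0.0, 0.707, 0.707, 0.0]
wrist_force: [-3.2, 2.8, 5.9]
grip_width: 54.6
finger_force: 25.0
```

Contact is firm now, so I release.

>>> move_arm(
  xyz=[
    [0,0,-0.001],
    [0,0,-0.001],
    [0,0,-0.001],
    [0,0,-0.001],
    [0,0,-0.001],
    [0,0,-0.001],
    [0,0,-0.001],
  ],
  spin=[0,0,0,0,0,0,0],
  claw=[0.4,0.38,0.34,0.28,0.2,0.1,0.05],
)

```text
clock: 38.22
tool_pos: [486.2, -281.0, 54.0]
ee_rot: [-0.0, 0.707, 0.707, 0.0]
wrist_force: [-0.6, -0.0, -0.5]
grip_width: 88.5
finger_force: 0.0
```

>>> move_arm(
  xyz=[
    [0,0,-0.01],
    [0,0,-0.05],
    [0,0,-0.1],
    [0,0,-0.16],
    [-0.02,-0.06,-0.18],
    [-0.02,-0.12,-0.18],
    [-0.02,-0.16,-0.18],
    [-0.02,-0.16,-0.18],
  ],
  spin=[0,0,0,0,0,0,0,0],
  claw=[0.05,0.05,0.05,0.05,0.05,0.05,0.05,0.05],
)

```text
clock: 39.22
tool_pos: [324.6, -301.2, 235.4]
ee_rot: [0.001, 0.708, 0.706, -0.0]
wrist_force: [0.6, 0.3, -0.0]
grip_width: 89.2
finger_force: 0.0
```

```bash
python3 - <<'E'
from m import *
s=r.read_state(); print(s['tool_pos'],s['clock'])
p=r.camera('top'); q=r.camera('scene'); C=[]
for c,w,k in(((430.6,268),-3.2,104),((429.5,-250.5),2.9,108)):
    C+=[circ(*tr(c,w,55,-33),4+k,21.5),np.array([(*tr(c,w,i,42),24) for i in(-89,89)])]
C.append(circ(*tr((430.6,268),-3.2,-55,-33),36,26))
a=draw(p,C,(85,180,165,290),(400,550)); b=draw(p,C,(270,180,350,290),(400,550))
cv2.imwrite('pics/f1.png',np.hstack([a,b]))
cv2.imwrite('pics/f2.png',draw(q,C,(90,100,400,332),(800,599)))
E
```

```text
[ 324.57685338 -301.20387756  235.44368374] 39.225
```

View pics/f1.png

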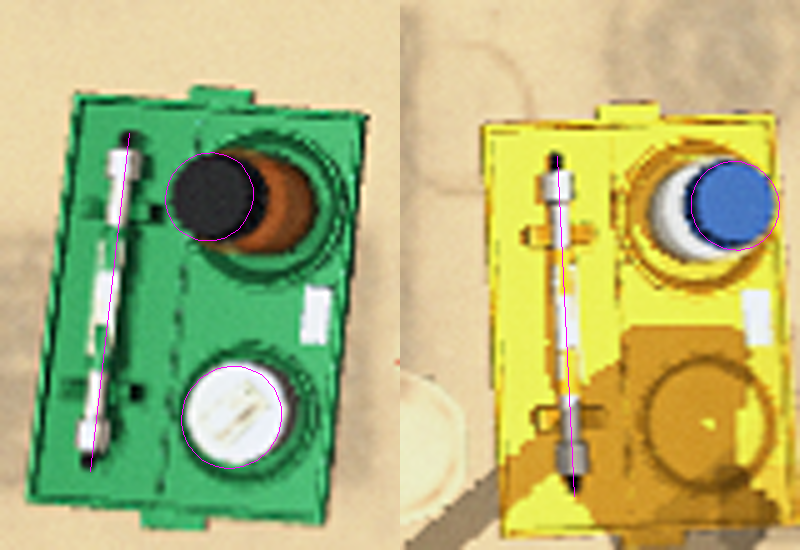

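The final top view has all five parts within a few mm of their predicted outlines: both columns in their saddles, both bottles upright in the large wells, and the tin in its small well. The yellow tray's small well is empty.

```bash
python3 -c "
from rig import r
print(r.hand_in())"
```

```text
the job is handed in; nothing more can be done
None
```

Both kits are made up and handed in after about 39 s of the 138 s allowed; the last top view showed all five parts in place, but the hand-in gave back no verdict.

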